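# Put the failed battery pack in the safe's free compartment

### The job

The battery pack in the tester's cradle has failed: put it away in the battery safe. Only one of the six compartments is free, and the flaps hide which, so feel for it. Set the pack down upright on the floor of that compartment, without letting it drop, so that the flaps shut over it, and leave the mug, phone and screwdriver where they are.

Things in the scene. Friction and masses are not known exactly. Their poses are not given: they have to be found in the camera images.
- safe: Grey steel battery safe, fixed to the bench, 192 mm (x) by 286 mm (y), 131 mm high. Origin: centre of its underside, z up. Its flat top has six mouths, three along x (58 mm apart) by two along y (134 mm apart), each closed by a pair of plain steel flaps: see bay1, bay2 and flap1a. Carrying handles 16 mm out on the two y ends, well below the top.
- pack: The failed battery pack: a black hard-case block, 34 mm (x) by 64 mm (y), 95 mm tall (z), about 0.4 kg (may vary by a quarter), standing upright in the tester's cradle. Origin: centre of its underside, z up to its top. The lower 24 mm are inside the cradle, the rest is bare on all sides.
- tester: White and grey battery tester, fixed, 145 mm (x, -80 to +65) by 120 mm (y), origin on its underside. Flat instrument part 36 mm high at -x (its knob reaches 46 mm); at +x a cradle: a well 38 mm (x) by 70 mm (y) with 7 mm walls, rim 38 mm and floor 14 mm above the bench, centred 20 mm from the origin along +x; the pack's axes lie along the tester's.
- mug: Bystander: white mug, 80 mm wide plus a handle, 92 mm high, origin at the centre of its underside.
- screwdriver: Bystander: screwdriver 170 mm long, lying along its x axis.
- phone: Bystander: black phone lying flat, 72 mm (x) by 150 mm (y), 9 mm thick, origin at the centre of its underside.
- bay1 (a point): Centre of the mouth of compartment 1, level with the safe's top; axes as the safe's. Every compartment is 44 mm (x) by 120 mm (y), straight-sided, with its floor 119 mm below the mouth (12 mm above the safe's origin). Bays 1, 2, 3 lie on the safe's +y side and 4, 5, 6 on its -y side, each row in order of growing x.
- bay2 (a point): Centre of the mouth of compartment 2, as bay1. Five of the six compartments, not known which, each hold a pack like the failed one, standing on the floor with its top face 24 mm below the mouth, hidden under the shut flaps; one is empty.
- bay3 (a point): Centre of the mouth of compartment 3, level with the safe's top; axes as the safe's (mouth 44 mm along x, 120 mm along y).
- bay4 (a point): Centre of the mouth of compartment 4, level with the safe's top; axes as the safe's (mouth 44 mm along x, 120 mm along y).
- bay5 (a point): Centre of the mouth of compartment 5, level with the safe's top; axes as the safe's (mouth 44 mm along x, 120 mm along y).
- bay6 (a point): Centre of the mouth of compartment 6, level with the safe's top; axes as the safe's (mouth 44 mm along x, 120 mm along y).
- flap1a (a joint): Flap a of compartment 1, on the mouth's -x long edge; 0 shut (level), 1.55 rad hanging straight down. Like all twelve it is 118 mm long and reaches 21 mm from its hinge to the middle of the mouth; the pair parts downward with 1 to 4 N when something is pushed between, lies flat in the walls when fully open, and springs shut by itself.
- flap1b (a joint): Flap b of compartment 1, hinged on its +x long edge; 0 shut (level), 1.55 rad hanging straight down.
- flap2a (a joint): Flap a of compartment 2, hinged on the mouth's -x long edge; 0 shut (level), 1.55 rad hanging straight down.
- flap2b (a joint): Flap b of compartment 2, hinged on its +x long edge; 0 shut (level), 1.55 rad hanging straight down.
- flap3a (a joint): Flap a of compartment 3, hinged on the mouth's -x long edge; 0 shut (level), 1.55 rad hanging straight down.
- flap3b (a joint): Flap b of compartment 3, hinged on its +x long edge; 0 shut (level), 1.55 rad hanging straight down.
- flap4a (a joint): Flap a of compartment 4, hinged on the mouth's -x long edge; 0 shut (level), 1.55 rad hanging straight down.
- flap4b (a joint): Flap b of compartment 4, hinged on its +x long edge; 0 shut (level), 1.55 rad hanging straight down.
- flap5a (a joint): Flap a of compartment 5, hinged on the mouth's -x long edge; 0 shut (level), 1.55 rad hanging straight down.
- flap5b (a joint): Flap b of compartment 5, hinged on its +x long edge; 0 shut (level), 1.55 rad hanging straight down.
- flap6a (a joint): Flap a of compartment 6, hinged on the mouth's -x long edge; 0 shut (level), 1.55 rad hanging straight down.
- flap6b (a joint): Flap b of compartment 6, hinged on its +x long edge; 0 shut (level), 1.55 rad hanging straight down.
Things that resemble listed ones, but are neither listed nor needed, are in the scene too. Leave any pink look-alike of the tester alone.

How it is judged:
By the outcome, as a careful person would: the job done as asked, in the order asked, and still so for the second after the job is handed in, with the robot touching nothing.
It also fails if it takes over 72 s, if anything falls off the work surface, if the arm or the gripper's body presses on something with over 40 N, if the wrist force passes 120 N, or if a joint passes its speed limit or range.

### The arm

A 6-joint arm with a two-finger parallel gripper is mounted at the origin on the work surface. World frame = base frame: x ahead of the robot, y to its left, z up, the work surface at z = 0. Lengths are in m, angles in rad, forces in N, time in s.
With the tool pointing down it reaches from about 0.4 to 0.825 m from the base axis. Payload 7 kg.
Tool frame: the origin (TCP) lies on the centre line of the jaws, within the pads' length; the fingertips stand 11 mm ahead of it and the grasp point (between the pads) lies 8 mm behind it; z points along the fingers, y is the direction in which the jaws open and shut (so a half turn about z gives the same grasp; the last joint's range is limited). The gripper opens to 88 mm and grips with 3 to 60 N. Pads are 19 mm wide; open, the fingers measure 130 mm over their backs; the gripper's body (78 mm by 193 mm) begins 47 mm behind the grasp point.
Start: joints at [-1.014, 0.359, 0.012, 0, -1.224, -0.288], TCP at [0.179, -0.651, 0.238] pointing down, gripper open.
Joint ranges: [-3.07, 3.07], [-1.43, 2.12], [-1.02, 1.25], [-3.03, 1.67], [-3.05, -0], [-3.03, 3.03]. Speed limits (rad/s): [2.39, 2.39, 3.01, 3.14, 3.14, 3.14].

### API

Orientations are given as [roll, pitch, yaw] about the fixed x, y, z axes, in that order (R = Rz(yaw) Ry(pitch) Rx(roll)).
In Python, from station import * gives the robot as it stands.
- The arm moves only by the tool play_rows, never from a script. Its argument "targets" is a list of rows, each a list of 7 numbers: the turn, a rotation vector about the world's x, y, z in rad, then the shift along the world's x, y, z in m, then the opening, from 0 (shut) to 1 (fully open). A call has 1 to 12 rows; each row shifts and turns the pose as measured when the row begins; what a row does not reach is not made up. A row lasts 1/8 s, in which the tool goes at most 62.5 mm and 10.7 degrees, less where a joint would pass 70% of its speed; a pose out of reach is approached as far as the arm can. A call is refused whole if a number of a shift passes 0.0625 or a number of a turn 0.188, either way. A call with a gripper value outside its range is refused whole. The fingers move at their own pace and stop on an object; "grip_force" is the grip in N (left out, the last holds). Time passes only in rows, so rows that do not move let the fingers close. It gives the time, the measured TCP pose, the force and the opening at its end, in the units of the state.
- get_state(): the state, without advancing time (a new reading comes with each control period).
- grab_frame(name): name is "scene" or "top" or "wrist"; returns (picture, depth): 384x512x3 uint8, blue, green, red; 384x512 float32, m along the optical axis (not along the pixel's ray), 0 where there is no reading.
- camera_params(name): a dict with "camera_matrix" (3x3 intrinsics, pixels), "extrinsics" (4x4, takes a point from world to camera coordinates); the wrist camera has in their place "hand_eye" (4x4, takes a point from camera to tool coordinates, whose origin is the TCP and whose axes are the flange's). Camera axes: x right, y up, looking along -z (the intrinsics and any distortion apply to the point x, -y, -z); pixel columns grow to the right and rows downward; lengths in m; the calibration is good to about 2 mm. A picture is of the moment at which its call begins: read the wrist's pose just before it. camera_params takes no time and is no camera call.
- job_done(): hands the job in, once; it reports no verdict.
The state is a dict: "t": time; "q": joint angles; "qd": joint speeds; "joint_efforts": joint torques, N m; "eef_pos": TCP position; "ee_rot": TCP orientation; "force": force on the tool from outside, world axes, zero at the start; "moment": the same for the moment, N m; "width": finger opening in m.
Only numpy, scipy, OpenCV 4.12 (cv2) and the standard library are available. Lean on these libraries where they do the work, as an engineer would, in place of code of your own. Each camera call takes 0.05 s, during which the arm holds its last target.

## Working session

There is one attempt and no reset: what is moved stays moved. The work goes in short steps, Python scripts to look and compute and a tool call to move; the robot and the scene stay as the last step left them, time stands still between calls to the robot, and variables do not carry over. Pictures are saved under pics/ and viewed, and the job is handed in when it is done.

Besides the shell and the picture viewer there is one more tool, called after "Emit:" by a JSON object that holds its "op" and its "data". play_rows: Moves the arm, as the interface text tells. Its arguments: {"type":"object","properties":{"targets":{"type":"array","items":{"type":"array","items":{"type":"number"}}},"grip_force":{"type":"number"}},"required":["targets"]}

```bash
mkdir -p pics; ls; python3 - <<'E'
from station import *
import cv2,numpy as np
s=get_state();print(s)
for n in("scene","top","wrist"):
    p,d=grab_frame(n);cv2.imwrite(f"pics/{n}0.png",p);np.save(f"pics/{n}0.npy",d);print(n,camera_params(n))
E
```

```text
pics
{'t': 0.0, 'q': array([-1.01387243e+00,  3.59394858e-01,  1.10732272e-02, -3.31671776e-04,
       -1.22406857e+00, -2.88107711e-01]), 'qd': array([-2.31112378e-03,  1.89173289e-04, -4.24994362e-05,  4.75168084e-04,
       -2.99684428e-04,  5.58465580e-04]), 'joint_efforts': array([-5.86418191e-04, -5.82717741e+01,  2.93056029e+01,  6.99729234e+00,
        6.87827225e-03, -1.08739914e-04]), 'eef_pos': array([ 0.17913326, -0.65032864,  0.23662708]), 'ee_rot': array([ 3.13997588e+00, -1.53980224e-04, -2.87288930e+00]), 'force': array([ 0.60812244, -0.5494929 , -0.07250473]), 'moment': array([ 0.01818893,  0.01558604, -0.00067806]), 'width': 0.08739265603003823}
scene {'camera_matrix': array([[420.8372872 ,   0.        , 253.00450747],
       [  0.        , 420.8372872 , 190.94413989],
       [  0.        ,   0.        ,   1.        ]]), 'extrinsics': array([[ 0.4760692 ,  0.87911813, -0.02257049, -0.21124878],
       [-0.49260774,  0.28784732,  0.82126825,  0.23983164],
       [ 0.72848866, -0.37986212,  0.57009564, -1.99462422],
       [ 0.        ,  0.        ,  0.        ,  1.  
[... 376 characters left out ...]
   [-1.96989765e-01,  5.86212356e-03,  9.80388019e-01,
        -1.61672548e+00],
       [ 0.00000000e+00,  0.00000000e+00,  0.00000000e+00,
         1.00000000e+00]])}
wrist {'camera_matrix': array([[300.46721593,   0.        , 253.72009397],
       [  0.        , 300.46721593, 193.24380189],
       [  0.        ,   0.        ,   1.        ]]), 'hand_eye': array([[ 4.78111656e-04,  9.55355027e-01,  2.95459887e-01,
         8.03797592e-02],
       [ 9.99999885e-01, -4.66856197e-04, -1.08638051e-04,
        -2.88681300e-04],
       [ 3.41493709e-05,  2.95459905e-01, -9.55355140e-01,
        -1.46635718e-01],
       [ 0.00000000e+00,  0.00000000e+00,  0.00000000e+00,
         1.00000000e+00]])}
```

View pics/scene0.png

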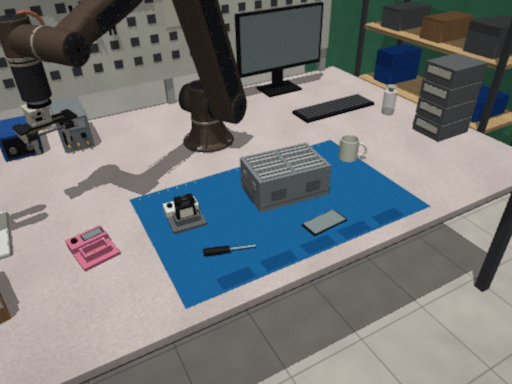

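View pics/top0.png

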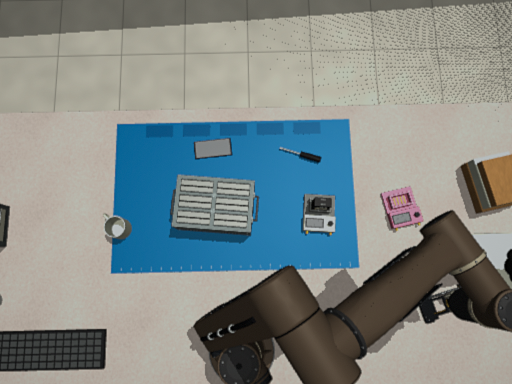

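View pics/wrist0.png

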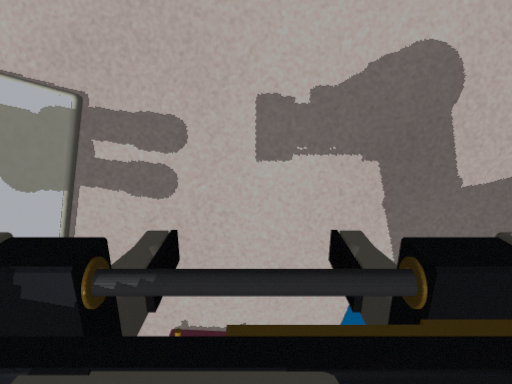

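The top view shows the safe at (213,205), the white/grey tester with the pack at (320,203), and the pink look-alike at (402,205), which I'll leave alone. The mug is at (117,227), the phone at (213,148) and the screwdriver at (300,155).

```bash
cat > h.py <<'E'
from station import *
import cv2,numpy as np
def world(n,d):
    c=camera_params(n);K=c["camera_matrix"];T=np.linalg.inv(c["extrinsics"])
    v,u=np.mgrid[0:384,0:512]
    P=np.stack([(u-K[0,2])/K[0,0]*d,-(v-K[1,2])/K[1,1]*d,-d],-1)
    return P@T[:3,:3].T+T[:3,3]
def ray(n,u,v,z):
    c=camera_params(n);K=c["camera_matrix"];T=np.linalg.inv(c["extrinsics"])
    r=T[:3,:3]@np.array([(u-K[0,2])/K[0,0],-(v-K[1,2])/K[1,1],-1]);o=T[:3,3]
    return o+r*(z-o[2])/r[2]
E
python3 - <<'E'
from h import *
for n in("top","scene"):
    p=cv2.imread(f"pics/{n}0.png");d=np.load(f"pics/{n}0.npy");W=world(n,d)
    def rect(name,z0,z1,box):
        m=(W[...,2]>z0)&(W[...,2]<z1)&(d>0)&(W[...,0]>box[0])&(W[...,0]<box[1])&(W[...,1]>box[2])&(W[...,1]<box[3])
        q=W[m]; 
        if len(q)<5: print(n,name,len(q));return
        r=cv2.minAreaRect(q[:,:2].astype(np.float32)*1000)
        print(n,name,len(q),"z",np.median(q[:,2]).round(4),"c",np.round(r[0],1),"sz",np.round(r[1],1),"ang",round(r[2],2))
    rect("safe top",.124,.138,(.3,.8,-.1,.4))
    rect("pack top",.10,.118,(.4,.8,-.4,-.12))
    rect("tester36",.030,.043,(.4,.8,-.4,-.12))
    rect("all>50",.05,.2,(.4,.8,-.45,-.12))
    rect("mug",.03,.11,(.35,.7,.2,.5))
    rect("phone",.004,.02,(.6,.8,-.05,.2))
p=cv2.imread("pics/top0.png")[110:280,160:370]
cv2.imwrite("pics/crop1.png",cv2.resize(p,None,fx=3.5,fy=3.5,interpolation=cv2.INTER_CUBIC))
p=cv2.imread("pics/scene0.png")[135:260,130:360]
cv2.imwrite("pics/crop2.png",cv2.resize(p,None,fx=3.4,fy=3.4,interpolation=cv2.INTER_CUBIC))
E
```

```text
top safe top 3840 z 0.1309 c [530.4  86.5] sz [286.2 193. ] ang 84.25
top pack top 163 z 0.1088 c [ 528.2 -315.2] sz [64.  34.8] ang 85.0
top tester36 525 z 0.0368 c [ 582.8 -313.6] sz [120.5 309.8] ang 88.86
top all>50 209 z 0.1073 c [ 498.3 -316.1] sz [101.8  66.2] ang 2.45
top mug 369 z 0.077 c [487.1 357.7] sz [150.5 285.2] ang 12.84
top phone 793 z 0.008 c [722.6  74.9] sz [250.  155.2] ang 88.85
scene safe top 2188 z 0.1336 c [531.8  90.7] sz [288.3 203.8] ang 84.27
scene pack top 158 z 0.1104 c [ 532.9 -312.6] sz [64.2 41.8] ang 88.22
scene tester36 274 z 0.038 c [ 583.  -310.3] sz [121.  316.4] ang 87.91
scene all>50 396 z 0.0919 c [ 506.5 -316.3] sz [101.8  67.6] ang 5.48
scene mug 477 z 0.0723 c [528.1 343.4] sz [ 97.1 356.1] ang 25.9
scene phone 1203 z 0.0084 c [704.8  75. ] sz [250.8 189.8] ang 89.6
```

View pics/crop1.png

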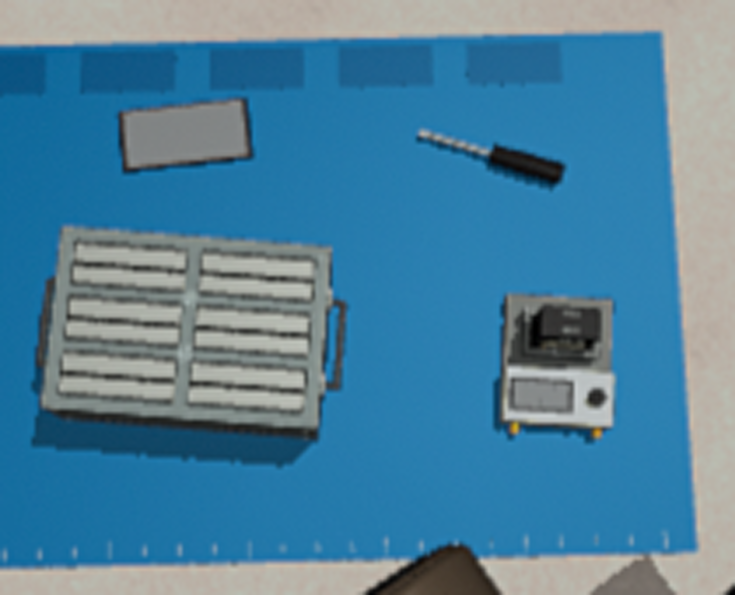

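View pics/crop2.png

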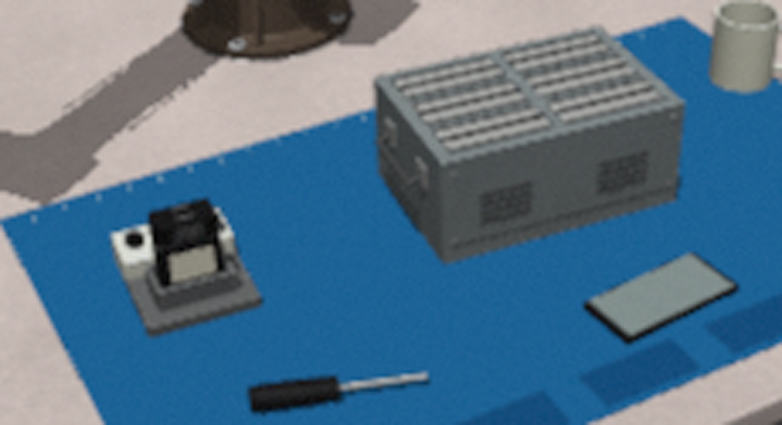

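Emit:
{"op": "play_rows", "data": {"targets": [[0, 0, -0.035, 0.048, 0.037, 0.007, 1], [0, 0, -0.035, 0.048, 0.037, 0.007, 1], [0, 0, -0.035, 0.048, 0.037, 0.007, 1], [0, 0, -0.035, 0.048, 0.037, 0.007, 1], [0, 0, -0.035, 0.048, 0.037, 0.007, 1], [0, 0, -0.035, 0.048, 0.037, 0.007, 1], [0, 0, -0.035, 0.048, 0.037, 0.007, 1], [0, 0, -0.035, 0.048, 0.037, 0.007, 1], [0, 0, -0.035, 0.046, 0.037, 0.007, 1], [0, 0, 0, 0, 0, 0, 1]]}}

```text
t: 1.4
eef_pos: [0.6176, -0.3049, 0.2971]
ee_rot: [3.135, -0.004, 3.081]
force: [-1.4, -1.0, 0.5]
width: 0.0879
```

```bash
cat >> h.py <<'E'
from scipy.spatial.transform import Rotation as Ro
def wristpts(s,d):
    c=camera_params("wrist");K=c["camera_matrix"];H=c["hand_eye"]
    v,u=np.mgrid[0:384,0:512]
    P=np.stack([(u-K[0,2])/K[0,0]*d,-(v-K[1,2])/K[1,1]*d,-d],-1)
    P=P@H[:3,:3].T+H[:3,3]
    return P@Ro.from_euler('xyz',s["ee_rot"]).as_matrix().T+s["eef_pos"]
def shot(tag):
    s=get_state();p,d=grab_frame("wrist");cv2.imwrite(f"pics/{tag}.png",p);W=wristpts(s,d);np.savez(f"pics/{tag}.npz",W=W,d=d)
    return s,p,d,W
def rect(W,d,name,z0,z1,box):
    m=(W[...,2]>z0)&(W[...,2]<z1)&(d>0)&(W[...,0]>box[0])&(W[...,0]<box[1])&(W[...,1]>box[2])&(W[...,1]<box[3])
    m=cv2.morphologyEx(m.astype(np.uint8),cv2.MORPH_OPEN,np.ones((3,3)))>0
    q=W[m]
    if len(q)<5: print(name,len(q));return
    r=cv2.minAreaRect(q[:,:2].astype(np.float32)*1000)
    vv,uu=np.nonzero(m)
    print(name,len(q),"z",np.median(q[:,2]).round(4),"c",np.round(r[0],1),"sz",np.round(r[1],1),"ang",round(r[2],2),"px",uu.min(),uu.max(),vv.min(),vv.max())
E
python3 - <<'E'
from h import *
s,p,d,W=shot("w1");print(s["eef_pos"],s["ee_rot"])
rect(W,d,"pack",.100,.118,(.4,.6,-.4,-.2))
rect(W,d,"tester36",.030,.043,(.4,.6,-.4,-.2))
rect(W,d,"instr",.030,.043,(.4,.5,-.4,-.2))
E
```

```text
[ 0.61762008 -0.30485475  0.29707672] [ 3.13538427 -0.00381449  3.08120466]
pack 1970 z 0.1084 c [ 531.2 -313.4] sz [63.9 33.9] ang 86.75 px 210 270 79 112
tester36 5718 z 0.0359 c [ 494.3 -310.5] sz [120.  126.2] ang 85.41 px 194 292 9 118
instr 4986 z 0.0358 c [ 461.4 -307.9] sz [120.   60.4] ang 85.28 px 194 292 9 64
```

View pics/w1.png

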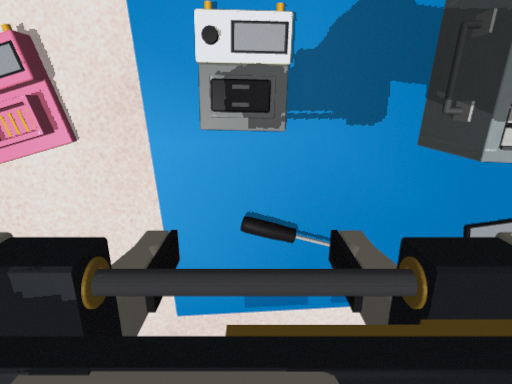

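Emit:
{"op": "play_rows", "data": {"targets": [[0.006, 0.004, -0.02, 0, 0.056, 0.009, 0], [0, 0, -0.02, 0, 0.056, 0.009, 0], [0, 0, 0, 0, 0.056, 0.009, 0], [0, 0, 0, 0, 0.056, 0.009, 0], [0, 0, 0, 0, 0.056, 0.009, 0], [0, 0, 0, 0, 0.056, 0.009, 0], [0, 0, 0, 0, 0.056, 0.006, 0], [0, 0, 0, 0, 0, 0, 0], [0, 0, 0, 0, 0, 0, 0]]}}

```text
t: 2.58
eef_pos: [0.6091, 0.0884, 0.3559]
ee_rot: [3.13, -0.015, 3.03]
force: [-0.5, 0.0, -0.2]
width: 0.004
```

```bash
python3 - <<'E'
from h import *
s,p,d,W=shot("w2");print(s["eef_pos"],s["ee_rot"],s["width"],s["force"])
rect(W,d,"safe",.122,.140,(.4,.7,-.1,.3))
E
```

```text
[0.6090896  0.08838156 0.35585262] [ 3.12967949 -0.01474391  3.02987365] 0.0039545253742962055 [-0.5162828   0.00674392 -0.23692113]
safe 39839 z 0.1307 c [532.5  89. ] sz [286.5 192.5] ang 84.25 px 115 371 16 185
```

View pics/w2.png

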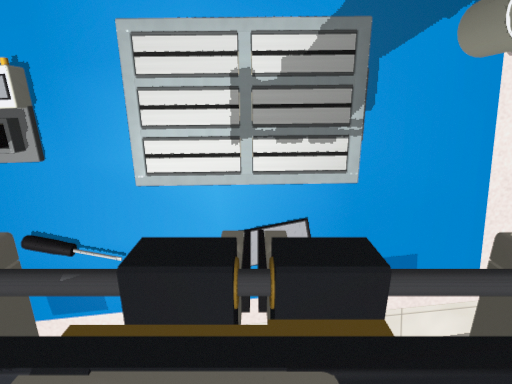

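```bash
cat >> h.py <<'E'
C=np.array([.5315,.0878]);SY=-0.1003
def bay(i):
    x=(-58,0,58)[(i-1)%3]/1e3;y=(67,-67)[(i-1)//3]/1e3
    c,s_=np.cos(SY),np.sin(SY);return C+np.array([c*x-s_*y,s_*x+c*y])
def to(x,y,z,yaw):
    s=get_state();R0=Ro.from_euler('xyz',s["ee_rot"]);R1=Ro.from_euler('xyz',[np.pi,0,yaw+np.pi])
    print("d",np.round(np.array([x,y,z])-s["eef_pos"],4),"rot",np.round((R1*R0.inv()).as_rotvec(),4),"F",np.round(s["force"],1),"z",s["eef_pos"][2].round(4),"t",s["t"])
E
python3 - <<'E'
from h import *
for i in range(1,7): print(i,bay(i).round(4))
to(*bay(3),.16,SY)
E
```

```text
1 [0.4805 0.1603]
2 [0.5382 0.1545]
3 [0.5959 0.1487]
4 [0.4671 0.0269]
5 [0.5248 0.0211]
6 [0.5825 0.0153]
d [-0.0132  0.0605 -0.1958] rot [-0.0136 -0.0134  0.0121] F [0.5 0.1 0.4] z 0.3558 t 2.625
```

Emit:
{"op": "play_rows", "data": {"targets": [[-0.014, -0.013, 0.012, -0.003, 0.015, -0.049, 0], [0, 0, 0, -0.003, 0.015, -0.049, 0], [0, 0, 0, -0.003, 0.015, -0.049, 0], [0, 0, 0, -0.004, 0.015, -0.049, 0], [0, 0, 0, 0, 0, 0, 0]]}}

```text
t: 3.25
eef_pos: [0.5959, 0.1398, 0.1558]
ee_rot: [-3.141, 0.003, 3.031]
force: [-0.2, -0.2, 0.9]
width: 0.0002
```

```bash
python3 - <<'E'
from h import *
to(*bay(3),.123,SY)
E
```

```text
d [ 0.0001  0.0088 -0.0328] rot [0.0012 0.0027 0.0106] F [-0.2 -0.2  0.9] z 0.1558 t 3.25
```

Emit:
{"op": "play_rows", "data": {"targets": [[0, 0, 0.01, 0, 0.008, -0.012, 0], [0, 0, 0, 0, 0, -0.01, 0], [0, 0, 0, 0, 0, -0.006, 0]]}}

```text
t: 3.62
eef_pos: [0.5995, 0.147, 0.1314]
ee_rot: [3.139, 0.01, 3.04]
force: [-0.2, 0.2, 2.2]
width: 0.0004
```

Emit:
{"op": "play_rows", "data": {"targets": [[0, 0, 0, 0, 0, -0.004, 0]]}}

```text
t: 3.75
eef_pos: [0.5999, 0.147, 0.1279]
ee_rot: [3.139, 0.011, 3.039]
force: [-0.7, 0.1, 1.8]
width: 0.0005
```

Emit:
{"op": "play_rows", "data": {"targets": [[0, 0, 0, 0, 0, -0.004, 0]]}}

```text
t: 3.88
eef_pos: [0.6002, 0.147, 0.1242]
ee_rot: [3.138, 0.012, 3.039]
force: [-1.0, 1.3, 1.7]
width: 0.0007
```

Emit:
{"op": "play_rows", "data": {"targets": [[0, 0, 0, 0, 0, -0.003, 0]]}}

```text
t: 4.0
eef_pos: [0.6003, 0.1469, 0.1212]
ee_rot: [3.138, 0.012, 3.039]
force: [0.1, -0.0, 1.2]
width: 0.0004
```

Emit:
{"op": "play_rows", "data": {"targets": [[0, 0, 0, 0, 0, -0.003, 0]]}}

```text
t: 4.12
eef_pos: [0.6004, 0.1469, 0.1182]
ee_rot: [3.138, 0.012, 3.039]
force: [-3.5, 0.3, 22.9]
width: 0.0002
```

Emit:
{"op": "play_rows", "data": {"targets": [[0, 0, 0, 0, 0, -0.003, 0]]}}

```text
t: 4.25
eef_pos: [0.6021, 0.147, 0.1183]
ee_rot: [3.138, 0.016, 3.041]
force: [-7.6, -3.3, 33.4]
width: 0.0006
```

Emit:
{"op": "play_rows", "data": {"targets": [[0, 0, 0, 0, 0, -0.003, 0]]}}

```text
t: 4.38
eef_pos: [0.6036, 0.147, 0.1187]
ee_rot: [3.137, 0.02, 3.043]
force: [-5.9, -2.9, 22.6]
width: 0.0006
```

Bay 3 resists at tip depth 24 mm, so it is occupied. Next is bay 6.

Emit:
{"op": "play_rows", "data": {"targets": [[0, 0, 0, -0.003, 0, 0.02, 0], [0, 0, 0, 0, 0, 0.025, 0]]}}

```text
t: 4.62
eef_pos: [0.6063, 0.147, 0.1647]
ee_rot: [3.136, 0.029, 3.044]
force: [-0.2, -0.3, 0.4]
width: 0.0005
```

```bash
python3 - <<'E'
from h import *
to(*bay(6),.155,SY)
E
```

```text
d [-0.0238 -0.1317 -0.0097] rot [-0.0026  0.0297 -0.0023] F [-0.2 -0.3  0.4] z 0.1647 t 4.625
```

Emit:
{"op": "play_rows", "data": {"targets": [[-0.003, 0.015, 0, -0.008, -0.045, 0, 0], [0, 0.015, 0, -0.008, -0.045, 0, 0], [0, 0, 0, -0.008, -0.045, -0.005, 0], [0, 0, 0, 0, 0, 0, 0]]}}

```text
t: 5.12
eef_pos: [0.5824, 0.0097, 0.1611]
ee_rot: [3.14, 0.002, 3.046]
force: [-0.3, 0.7, -0.0]
width: 0.0005
```

```bash
python3 - <<'E'
from h import *
to(*bay(6),.123,SY)
E
```

```text
d [ 0.0001  0.0056 -0.0381] rot [-0.0013  0.0023 -0.0045] F [-0.3  0.7 -0. ] z 0.1611 t 5.125
```

Emit:
{"op": "play_rows", "data": {"targets": [[0, 0, -0.004, 0, 0.004, -0.013, 0], [0, 0, 0, 0, 0, -0.013, 0], [0, 0, 0, 0, 0, -0.008, 0], [0, 0, 0, 0, 0, -0.004, 0]]}}

```text
t: 5.62
eef_pos: [0.5831, 0.016, 0.1202]
ee_rot: [3.14, 0.003, 3.044]
force: [-0.2, 0.0, 1.3]
width: 0.0007
```

Emit:
{"op": "play_rows", "data": {"targets": [[0, 0, 0, 0, 0, -0.003, 0]]}}

```text
t: 5.75
eef_pos: [0.5839, 0.0162, 0.1182]
ee_rot: [3.141, 0.004, 3.045]
force: [-5.6, -1.8, 28.4]
width: 0.0005
```

Emit:
{"op": "play_rows", "data": {"targets": [[0, 0, 0, 0, 0, -0.003, 0]]}}

```text
t: 5.88
eef_pos: [0.5857, 0.0161, 0.1184]
ee_rot: [-3.142, 0.008, 3.047]
force: [-8.1, -2.2, 32.9]
width: 0.0007
```

Emit:
{"op": "play_rows", "data": {"targets": [[0, 0, 0, 0, 0, -0.002, 0]]}}

```text
t: 6.0
eef_pos: [0.5867, 0.016, 0.1189]
ee_rot: [-3.141, 0.01, 3.048]
force: [-4.3, -1.1, 13.4]
width: 0.0004
```

Bay 6 is occupied too. Next is bay 5.

Emit:
{"op": "play_rows", "data": {"targets": [[0, 0, 0, -0.002, 0, 0.02, 0], [0, 0.012, 0, -0.02, 0.002, 0.02, 0], [0, 0.005, 0, -0.04, 0.003, 0, 0], [0, 0, 0, 0, 0, 0, 0]]}}

```text
t: 6.5
eef_pos: [0.5233, 0.0218, 0.1599]
ee_rot: [-3.14, -0.007, 3.049]
force: [0.5, 0.4, -0.7]
width: 0.0
```

```bash
python3 - <<'E'
from h import *
to(*bay(5),.123,SY)
E
```

```text
d [ 0.0015 -0.0006 -0.0369] rot [ 0.0006 -0.0068 -0.0075] F [ 0.5  0.4 -0.7] z 0.1599 t 6.5
```

Emit:
{"op": "play_rows", "data": {"targets": [[0, -0.006, -0.007, 0.001, 0, -0.013, 0], [0, 0, 0, 0, 0, -0.013, 0], [0, 0, 0, 0, 0, -0.008, 0], [0, 0, 0, 0, 0, -0.003, 0]]}}

```text
t: 7.0
eef_pos: [0.5258, 0.022, 0.1198]
ee_rot: [-3.141, 0.0, 3.042]
force: [-0.9, 0.5, 1.7]
width: 0.0006
```

Emit:
{"op": "play_rows", "data": {"targets": [[0, 0, 0, 0, 0, -0.003, 0]]}}

```text
t: 7.12
eef_pos: [0.5274, 0.022, 0.1182]
ee_rot: [-3.14, 0.002, 3.043]
force: [-6.8, -0.5, 36.5]
width: 0.0003
```

Emit:
{"op": "play_rows", "data": {"targets": [[0, 0, 0, 0, 0, -0.003, 0]]}}

```text
t: 7.25
eef_pos: [0.5298, 0.022, 0.1185]
ee_rot: [-3.14, 0.007, 3.045]
force: [-6.8, -1.3, 36.9]
width: -0.0001
```

Emit:
{"op": "play_rows", "data": {"targets": [[0, 0, 0, 0, 0, -0.002, 0]]}}

```text
t: 7.38
eef_pos: [0.5314, 0.0219, 0.1191]
ee_rot: [-3.14, 0.01, 3.046]
force: [-4.4, -0.8, 16.0]
width: 0.0006
```

Bay 5 is occupied. Next is bay 4, with gentler steps.

Emit:
{"op": "play_rows", "data": {"targets": [[0, 0, 0, -0.002, 0, 0.02, 0], [0, -0.005, 0, -0.021, 0.002, 0.02, 0], [0, -0.005, 0, -0.04, 0.003, 0, 0], [0, 0, 0, 0, 0, 0, 0]]}}

```text
t: 7.88
eef_pos: [0.4695, 0.0272, 0.1603]
ee_rot: [3.141, 0.024, 3.045]
force: [-0.3, -0.6, 0.2]
width: 0.0001
```

```bash
python3 - <<'E'
from h import *
to(*bay(4),.123,SY)
E
```

```text
d [-0.0024 -0.0002 -0.0373] rot [ 0.0018  0.0241 -0.0038] F [-0.3 -0.6  0.2] z 0.1603 t 7.875
```

Emit:
{"op": "play_rows", "data": {"targets": [[0, 0.022, -0.003, -0.003, 0, -0.013, 0], [0, 0, 0, 0, 0, -0.013, 0], [0, 0, 0, 0, 0, -0.008, 0], [0, 0, 0, 0, 0, -0.003, 0]]}}

```text
t: 8.38
eef_pos: [0.4679, 0.0273, 0.1201]
ee_rot: [-3.139, 0.001, 3.042]
force: [0.4, -0.8, 1.6]
width: 0.0003
```

Emit:
{"op": "play_rows", "data": {"targets": [[0, 0, 0, 0, 0, -0.002, 0]]}}

```text
t: 8.5
eef_pos: [0.4684, 0.0271, 0.1182]
ee_rot: [-3.139, 0.001, 3.042]
force: [-5.4, -1.7, 25.8]
width: 0.0004
```

Emit:
{"op": "play_rows", "data": {"targets": [[0, 0, 0, 0, 0, -0.002, 0]]}}

```text
t: 8.62
eef_pos: [0.47, 0.027, 0.1183]
ee_rot: [-3.138, 0.003, 3.044]
force: [-5.9, -2.9, 33.3]
width: 0.0004
```

Bay 4 is occupied. Next is bay 1.

Emit:
{"op": "play_rows", "data": {"targets": [[0, 0, 0, -0.002, 0, 0.02, 0], [0, 0, 0, 0.004, 0.013, 0.02, 0], [0, 0, 0, 0.004, 0.055, 0, 0], [0, 0, 0, 0.003, 0.055, 0, 0], [0, 0, 0, 0, 0, 0, 0]]}}

```text
t: 9.25
eef_pos: [0.4797, 0.1532, 0.1604]
ee_rot: [-3.139, 0.005, 3.041]
force: [0.5, -0.0, 0.4]
width: 0.0005
```

```bash
python3 - <<'E'
from h import *
to(*bay(1),.123,SY)
E
```

```text
d [ 0.0008  0.0071 -0.0374] rot [0.0027 0.0047 0.0005] F [ 0.5 -0.   0.4] z 0.1604 t 9.25
```

Emit:
{"op": "play_rows", "data": {"targets": [[0.003, 0.004, 0, 0, 0.006, -0.013, 0], [0, 0, 0, 0, 0, -0.013, 0], [0, 0, 0, 0, 0, -0.008, 0], [0, 0, 0, 0, 0, -0.003, 0]]}}

```text
t: 9.75
eef_pos: [0.4793, 0.1576, 0.1203]
ee_rot: [-3.141, -0.001, 3.039]
force: [-0.4, 0.0, 1.4]
width: 0.0004
```

Emit:
{"op": "play_rows", "data": {"targets": [[0, 0, 0, 0, 0, -0.002, 0]]}}

```text
t: 9.88
eef_pos: [0.4792, 0.1571, 0.118]
ee_rot: [-3.141, -0.001, 3.039]
force: [0.2, -0.1, 0.7]
width: 0.0004
```

Emit:
{"op": "play_rows", "data": {"targets": [[0, 0, 0, 0, 0, -0.002, 0]]}}

```text
t: 10.0
eef_pos: [0.4793, 0.1569, 0.116]
ee_rot: [-3.141, -0.001, 3.038]
force: [-0.1, -0.4, 0.9]
width: 0.0003
```

Emit:
{"op": "play_rows", "data": {"targets": [[0, 0, 0, 0, 0, -0.003, 0], [0, 0, 0, 0, 0, -0.003, 0], [0, 0, 0, 0, 0, -0.003, 0], [0, 0, 0, 0, 0, -0.003, 0]]}}

```text
t: 10.5
eef_pos: [0.4795, 0.157, 0.1037]
ee_rot: [3.141, 0.0, 3.038]
force: [0.6, -0.2, 1.7]
width: 0.0007
```

Bay 1 is free: the tips are 38 mm deep with no resistance. While the fingers are inside, I'll feel the two side walls to centre x.

Emit:
{"op": "play_rows", "data": {"targets": [[0, 0, 0, 0.004, 0, 0, 0], [0, 0, 0, 0.004, 0, 0, 0]]}}

```text
t: 10.75
eef_pos: [0.4868, 0.1565, 0.1029]
ee_rot: [-3.141, -0.002, 3.038]
force: [-0.9, -0.6, -0.5]
width: 0.0005
```

Emit:
{"op": "play_rows", "data": {"targets": [[0, 0, 0, 0.002, 0, 0, 0]]}}

```text
t: 10.88
eef_pos: [0.489, 0.1564, 0.1028]
ee_rot: [-3.14, -0.002, 3.038]
force: [-0.7, -0.4, -1.1]
width: 0.0007
```

Emit:
{"op": "play_rows", "data": {"targets": [[0, 0, 0, 0.002, 0, 0, 0]]}}

```text
t: 11.0
eef_pos: [0.491, 0.1563, 0.1027]
ee_rot: [-3.14, -0.003, 3.038]
force: [-1.4, -0.4, -0.6]
width: 0.0004
```

Emit:
{"op": "play_rows", "data": {"targets": [[0, 0, 0, 0.002, 0, 0, 0]]}}

```text
t: 11.12
eef_pos: [0.4918, 0.1561, 0.1026]
ee_rot: [-3.139, -0.005, 3.037]
force: [-16.1, 5.4, 13.5]
width: 0.0003
```

Emit:
{"op": "play_rows", "data": {"targets": [[0, 0, 0, -0.006, 0, 0, 0], [0, 0, 0, -0.006, 0, 0, 0], [0, 0, 0, -0.006, 0, 0, 0]]}}

```text
t: 11.5
eef_pos: [0.4913, 0.1569, 0.1061]
ee_rot: [3.138, 0.024, 3.044]
force: [38.0, -14.7, -27.8]
width: 0.0005
```

Emit:
{"op": "play_rows", "data": {"targets": [[0, 0, 0, -0.002, 0, 0, 0]]}}

```text
t: 11.62
eef_pos: [0.4919, 0.1567, 0.1061]
ee_rot: [3.138, 0.028, 3.044]
force: [2.1, 0.9, -3.8]
width: 0.0003
```

Emit:
{"op": "play_rows", "data": {"targets": [[0, 0, 0, -0.002, 0, 0, 0]]}}

```text
t: 11.75
eef_pos: [0.4919, 0.1568, 0.1061]
ee_rot: [3.137, 0.031, 3.044]
force: [9.0, -3.1, -9.0]
width: 0.0004
```

Emit:
{"op": "play_rows", "data": {"targets": [[0, 0, 0, -0.002, 0, 0, 0]]}}

```text
t: 11.88
eef_pos: [0.4919, 0.1568, 0.1061]
ee_rot: [3.136, 0.034, 3.044]
force: [12.7, -4.4, -10.8]
width: 0.0005
```

The -x flap's edge wedges against the finger when I move toward -x. I'll ease off and leave straight upward.

Emit:
{"op": "play_rows", "data": {"targets": [[0, 0, 0, 0.002, 0, 0, 0]]}}

```text
t: 12.0
eef_pos: [0.4922, 0.1566, 0.106]
ee_rot: [3.137, 0.031, 3.043]
force: [-27.1, 9.5, 21.5]
width: 0.0004
```

Emit:
{"op": "play_rows", "data": {"targets": [[0, 0, 0, 0, 0, 0.004, 0]]}}

```text
t: 12.12
eef_pos: [0.4918, 0.1567, 0.1085]
ee_rot: [3.137, 0.03, 3.042]
force: [12.8, -1.2, -23.2]
width: 0.0005
```

Emit:
{"op": "play_rows", "data": {"targets": [[0, 0, 0, 0, 0, 0.006, 0]]}}

```text
t: 12.25
eef_pos: [0.4918, 0.1566, 0.1129]
ee_rot: [3.137, 0.029, 3.041]
force: [7.7, 0.2, -15.6]
width: 0.0006
```

Emit:
{"op": "play_rows", "data": {"targets": [[0, 0, 0, 0, 0, 0.006, 0]]}}

```text
t: 12.38
eef_pos: [0.4917, 0.1564, 0.1178]
ee_rot: [3.137, 0.028, 3.041]
force: [4.2, 0.3, -10.1]
width: 0.0004
```

Emit:
{"op": "play_rows", "data": {"targets": [[0, 0, 0, 0, 0, 0.006, 0]]}}

```text
t: 12.5
eef_pos: [0.4916, 0.1563, 0.1234]
ee_rot: [3.138, 0.027, 3.041]
force: [3.4, 0.2, -7.5]
width: 0.0009
```

Emit:
{"op": "play_rows", "data": {"targets": [[0, 0, 0, 0, 0, 0.008, 0]]}}

```text
t: 12.62
eef_pos: [0.4914, 0.1562, 0.1317]
ee_rot: [3.138, 0.027, 3.041]
force: [1.3, 0.6, -5.6]
width: 0.0007
```

Emit:
{"op": "play_rows", "data": {"targets": [[0, 0, 0, 0, 0, 0.012, 0]]}}

```text
t: 12.75
eef_pos: [0.4915, 0.1562, 0.1446]
ee_rot: [3.138, 0.027, 3.041]
force: [-0.5, -0.4, -0.1]
width: 0.0008
```

Emit:
{"op": "play_rows", "data": {"targets": [[0, 0.013, 0.01, 0.003, -0.02, 0.04, 0], [0, 0.013, 0.01, 0.004, -0.055, 0.02, 0.3], [0, 0, 0, 0.005, -0.057, 0, 1], [0, 0, 0, 0.005, -0.057, 0, 1], [0, 0, 0, 0.005, -0.057, 0, 1], [0, 0, 0, 0.005, -0.057, 0, 1], [0, 0, 0, 0.005, -0.057, 0, 1], [0, 0, 0, 0.005, -0.057, 0, 1], [0, 0, 0, 0.002, -0.045, 0, 1], [0, 0, 0, 0, 0, 0, 1]]}}

```text
t: 14.0
eef_pos: [0.5347, -0.3198, 0.2276]
ee_rot: [3.14, 0.026, 3.07]
force: [-0.9, 0.7, 0.0]
width: 0.0842
```

```bash
python3 - <<'E'
from h import *
to(.5305,-.3138,.135,-.079)
p,d=grab_frame("top");cv2.imwrite("pics/top1.png",cv2.resize(p[110:280,100:370],None,fx=2.9,fy=2.9))
E
```

```text
d [-0.0042  0.006  -0.0926] rot [-0.0001  0.0264 -0.0078] F [-0.9  0.7  0. ] z 0.2276 t 14.0
```

View pics/top1.png

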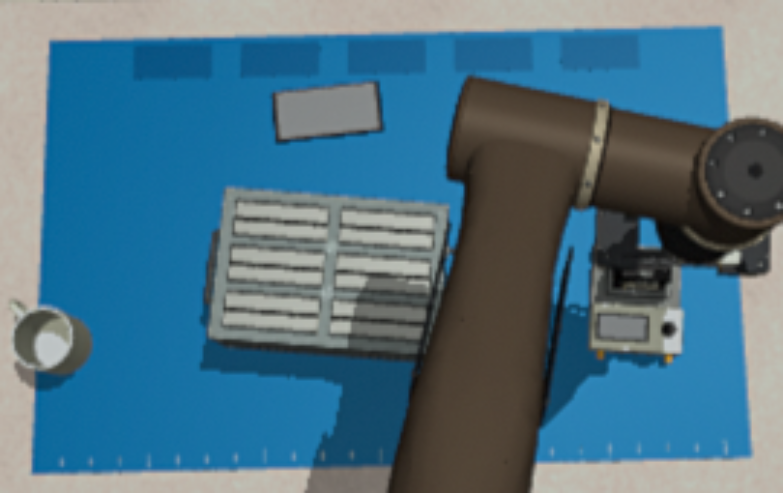

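The flaps of all bays look shut, including bay 1 at about (270,310), and nothing has moved. Now I'll descend over the pack at about (640,275).

Emit:
{"op": "play_rows", "data": {"targets": [[0, 0.026, -0.008, -0.004, 0.006, -0.03, 1], [0, 0, 0, 0, 0, -0.03, 1], [0, 0, 0, 0, 0, -0.03, 1], [0, 0, 0, 0, 0, 0, 1]]}}

```text
t: 14.55
eef_pos: [0.5322, -0.3092, 0.1417]
ee_rot: [-3.14, 0.007, 3.067]
force: [0.1, 0.5, 0.8]
width: 0.0877
```

```bash
python3 - <<'E'
from h import *
to(.5305,-.3138,.087,-.079)
s,p,d,W=shot("w3")
E
```

```text
d [-0.0017 -0.0046 -0.0547] rot [ 0.0017  0.0071 -0.0041] F [0.1 0.5 0.8] z 0.1417 t 14.55
```

View pics/w3.png

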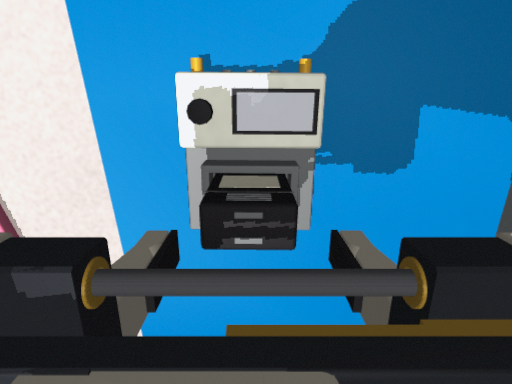

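The pack's top is at px 200–297 × 193–248, centred between the open jaws at columns 178 and 331. I'll check x with depth.

```bash
python3 - <<'E'
from h import *
z=np.load("pics/w3.npz");rect(z["W"],z["d"],"pack",.103,.115,(.4,.6,-.4,-.2))
E
```

```text
pack 4706 z 0.1084 c [ 530.5 -313.4] sz [64.3 33.9] ang 85.62 px 199 297 201 249
```

Emit:
{"op": "play_rows", "data": {"targets": [[0.002, 0.007, -0.004, -0.002, -0.005, -0.015, 1], [0, 0, 0, 0, 0, -0.018, 1], [0, 0, 0, 0, 0, -0.016, 1], [0, 0, 0, 0, 0, -0.004, 1]]}}

```text
t: 15.1
eef_pos: [0.533, -0.315, 0.0909]
ee_rot: [-3.14, 0.008, 3.064]
force: [-0.4, -0.5, -0.3]
width: 0.0879
```

```bash
python3 - <<'E'
from h import *
to(.5305,-.3138,.087,-.079)
E
```

```text
d [-0.0025  0.0012 -0.0039] rot [ 0.0025  0.0076 -0.0014] F [-0.4 -0.5 -0.3] z 0.0909 t 15.1
```

Emit:
{"op": "play_rows", "data": {"targets": [[0.002, 0.009, -0.001, -0.003, 0.001, -0.004, 1], [0.001, 0.003, 0, -0.001, 0, -0.001, 1]]}}

```text
t: 15.35
eef_pos: [0.5287, -0.314, 0.0853]
ee_rot: [3.141, -0.006, 3.063]
force: [-0.4, 0.3, 0.8]
width: 0.0876
```

Emit:
{"op": "play_rows", "data": {"targets": [[0, 0, 0, 0, 0, 0, 0.6], [0, 0, 0, 0, 0, 0, 0.5], [0, 0, 0, 0, 0, 0, 0.5], [0, 0, 0, 0, 0, 0, 0.5], [0, 0, 0, 0, 0, 0, 0.5]], "grip_force": 35}}

```text
t: 15.98
eef_pos: [0.5292, -0.3141, 0.0861]
ee_rot: [3.141, -0.005, 3.063]
force: [-0.1, 0.2, -1.3]
width: 0.0634
```

```bash
python3 - <<'E'
from h import *
to(.5305,-.3138,.087,-.079);print(get_state()["eef_pos"])
E
```

```text
d [0.0013 0.0003 0.0009] rot [-0.0005 -0.0045 -0.0003] F [-0.1  0.2 -1.3] z 0.0861 t 15.975
[ 0.52918191 -0.31408327  0.08608461]
```

Emit:
{"op": "play_rows", "data": {"targets": [[0, 0, 0, 0, 0, 0.01, 0.5], [0, 0, 0, 0, 0, 0.02, 0.5], [0, 0, 0, 0, 0, 0.03, 0.5], [0, 0, 0, 0, 0, 0.04, 0.5], [0, 0, 0, 0, 0, 0.04, 0.5], [0, 0, 0, 0, 0, 0.025, 0.5], [0, 0, 0, 0, 0, 0, 0.5]]}}

```text
t: 16.85
eef_pos: [0.5256, -0.3126, 0.2562]
ee_rot: [3.139, -0.01, 3.062]
force: [-0.6, -0.4, -4.1]
width: 0.0635
```

```bash
python3 - <<'E'
from h import *
to(.4798,.161,.245,SY);print(get_state()["width"],get_state()["moment"])
p,d=grab_frame("scene");cv2.imwrite("pics/s2.png",p)
E
```

```text
d [-0.0458  0.4736 -0.0112] rot [-0.0036 -0.0096 -0.0203] F [-0.6 -0.4 -4.1] z 0.2562 t 16.85
0.06346396620847079 [ 0.02490978 -0.08711285 -0.00907605]
```

View pics/s2.png

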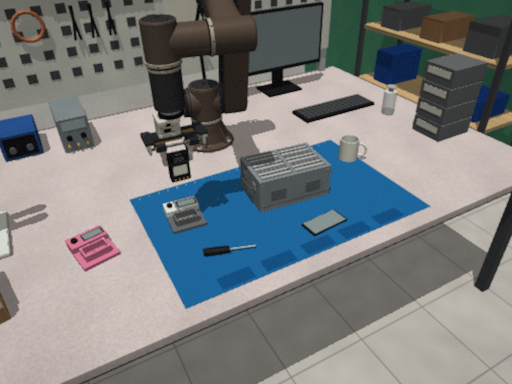

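The pack hangs upright in the gripper at (179,165), and the tester's cradle is empty. Moving over bay 1.

Emit:
{"op": "play_rows", "data": {"targets": [[0, -0.005, -0.002, -0.005, 0.03, -0.001, 0.5], [0, -0.005, -0.002, -0.005, 0.05, -0.001, 0.5], [0, 0, -0.002, -0.005, 0.05, -0.001, 0.5], [0, 0, -0.002, -0.005, 0.05, -0.001, 0.5], [0, 0, -0.002, -0.005, 0.05, -0.001, 0.5], [0, 0, -0.002, -0.005, 0.05, -0.001, 0.5], [0, 0, -0.002, -0.005, 0.05, -0.001, 0.5], [0, 0, -0.002, -0.005, 0.05, -0.001, 0.5], [0, 0, -0.002, -0.005, 0.05, 0, 0.5], [0, 0, -0.002, 0, 0.03, 0, 0.5], [0, 0, 0, 0, 0, 0, 0.5]]}}

```text
t: 18.27
eef_pos: [0.4655, 0.1601, 0.2256]
ee_rot: [-3.141, -0.031, 3.036]
force: [-0.2, 0.3, -4.1]
width: 0.0638
```

```bash
python3 - <<'E'
from h import *
to(.4798,.161,.215,SY)
E
```

```text
d [ 0.0143  0.0009 -0.0106] rot [-0.0022 -0.0308  0.0056] F [-0.2  0.3 -4.1] z 0.2256 t 18.275
```

Emit:
{"op": "play_rows", "data": {"targets": [[-0.002, -0.03, 0.005, 0.014, 0.001, 0, 0.5], [0, 0, 0, 0, 0, 0, 0.5]]}}

```text
t: 18.52
eef_pos: [0.4794, 0.1599, 0.2237]
ee_rot: [-3.139, -0.001, 3.041]
force: [-0.0, 0.5, -3.4]
width: 0.0637
```

```bash
python3 - <<'E'
from h import *
to(.4798,.161,.215,SY)
s,p,d,W=shot("w4")
rect(W,d,"pack",.235,.265,(.4,.6,.1,.22));rect(W,d,"safe",.122,.140,(.4,.7,-.1,.3))
p,d=grab_frame("scene");cv2.imwrite("pics/s3.png",cv2.resize(p[80:230,180:380],None,fx=4,fy=4))
E
```

```text
d [ 0.0004  0.0011 -0.0087] rot [ 0.002  -0.0015  0.0004] F [-0.   0.5 -3.4] z 0.2237 t 18.525
pack 7743 z 0.246 c [480.2 159.6] sz [100.2  35.1] ang 83.95 px 146 361 237 320
safe 25388 z 0.1306 c [523.8  90.1] sz [286.  174.9] ang 84.28 px 0 349 156 335
```

View pics/w4.png

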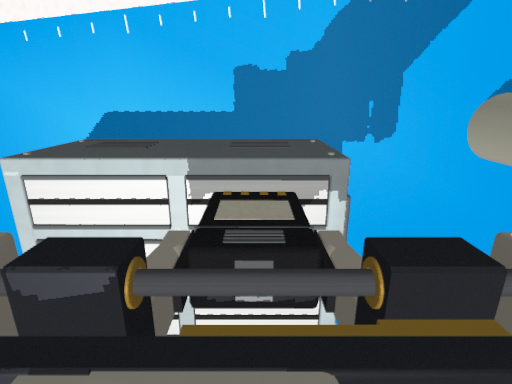

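View pics/s3.png

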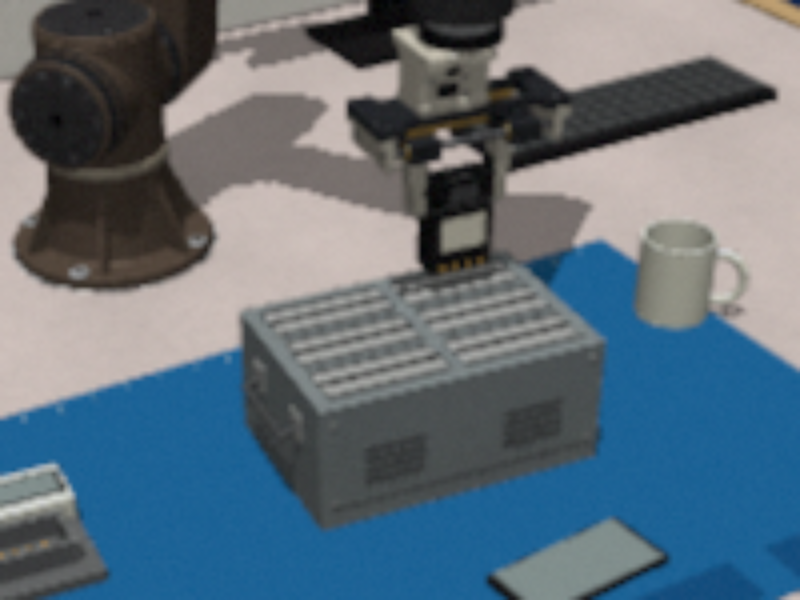

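Emit:
{"op": "play_rows", "data": {"targets": [[0.002, -0.002, 0, 0.001, 0.001, -0.012, 0.5], [0, 0, 0, 0, 0, -0.008, 0.5], [0, 0, 0, 0, 0, -0.006, 0.5]]}}

```text
t: 19.0
eef_pos: [0.4806, 0.1599, 0.1971]
ee_rot: [3.14, 0.001, 3.038]
force: [-0.8, 0.3, 0.8]
width: 0.0638
```

Emit:
{"op": "play_rows", "data": {"targets": [[0, 0, 0, 0, 0, -0.006, 0.5], [0, 0, 0, 0, 0, -0.006, 0.5]]}}

```text
t: 19.25
eef_pos: [0.4806, 0.1599, 0.1844]
ee_rot: [3.14, 0.001, 3.038]
force: [0.7, -1.0, -2.4]
width: 0.0639
```

```bash
python3 - <<'E'
from h import *
to(.4803,.161,.084,SY)
E
```

```text
d [-0.0003  0.0011 -0.1004] rot [-0.0016  0.0014  0.0028] F [ 0.7 -1.  -2.4] z 0.1844 t 19.25
```

Emit:
{"op": "play_rows", "data": {"targets": [[-0.001, 0.001, 0.002, 0, 0.001, -0.008, 0.5], [0, 0, 0, 0, 0, -0.01, 0.5], [0, 0, 0, 0, 0, -0.01, 0.5]]}}

```text
t: 19.62
eef_pos: [0.4803, 0.161, 0.1541]
ee_rot: [3.141, -0.0, 3.041]
force: [-0.3, -0.2, -3.3]
width: 0.064
```

Emit:
{"op": "play_rows", "data": {"targets": [[0, 0, 0, 0, 0, -0.01, 0.5], [0, 0, 0, 0, 0, -0.01, 0.5], [0, 0, 0, 0, 0, -0.01, 0.5]]}}

```text
t: 20.0
eef_pos: [0.4802, 0.1609, 0.1216]
ee_rot: [-3.142, -0.001, 3.041]
force: [-0.8, -0.7, -2.5]
width: 0.064
```

```bash
python3 - <<'E'
from h import *
to(.4803,.161,.084,SY)
E
```

```text
d [ 0.0001  0.0001 -0.0376] rot [-0.     -0.0007  0.0006] F [-0.8 -0.7 -2.5] z 0.1216 t 20.0
```

Emit:
{"op": "play_rows", "data": {"targets": [[0, 0, 0, 0, 0, -0.01, 0.5], [0, 0, 0, 0, 0, -0.01, 0.5], [0, 0, 0, 0, 0, -0.007, 0.5]]}}

```text
t: 20.38
eef_pos: [0.4802, 0.1608, 0.0925]
ee_rot: [-3.141, -0.001, 3.041]
force: [0.3, -0.0, -3.7]
width: 0.0639
```

Emit:
{"op": "play_rows", "data": {"targets": [[0, 0, 0, 0, 0, -0.003, 0.5]]}}

```text
t: 20.5
eef_pos: [0.4801, 0.1607, 0.0889]
ee_rot: [-3.141, -0.001, 3.041]
force: [-0.0, 0.2, -3.5]
width: 0.0642
```

Emit:
{"op": "play_rows", "data": {"targets": [[0, 0, 0, 0, 0, -0.002, 0.5]]}}

```text
t: 20.62
eef_pos: [0.4802, 0.1608, 0.0868]
ee_rot: [-3.141, -0.001, 3.041]
force: [1.3, 0.1, -4.0]
width: 0.0638
```

Emit:
{"op": "play_rows", "data": {"targets": [[0, 0, 0, 0, 0, -0.001, 0.5]]}}

```text
t: 20.75
eef_pos: [0.4803, 0.1608, 0.0859]
ee_rot: [-3.141, -0.001, 3.041]
force: [0.4, 0.5, -2.1]
width: 0.0638
```

Emit:
{"op": "play_rows", "data": {"targets": [[0, 0, 0, 0, 0, -0.001, 0.5]]}}

```text
t: 20.88
eef_pos: [0.4804, 0.1609, 0.0851]
ee_rot: [-3.141, -0.001, 3.041]
force: [-0.4, -0.5, -2.3]
width: 0.0636
```

Emit:
{"op": "play_rows", "data": {"targets": [[0, 0, 0, 0, 0, -0.001, 0.5]]}}

```text
t: 21.0
eef_pos: [0.4806, 0.161, 0.0842]
ee_rot: [3.142, -0.0, 3.041]
force: [-0.1, 0.2, -3.3]
width: 0.0639
```

Emit:
{"op": "play_rows", "data": {"targets": [[0, 0, 0, 0, 0, -0.001, 0.5]]}}

```text
t: 21.12
eef_pos: [0.4808, 0.1611, 0.084]
ee_rot: [-3.142, 0.0, 3.041]
force: [-5.1, 0.2, 11.9]
width: 0.0641
```

The pack touched the floor at z=0.084, exactly as predicted. Releasing with a small opening, because the bay walls are close.

Emit:
{"op": "play_rows", "data": {"targets": [[0, 0, 0, 0, 0, 0, 0.78], [0, 0, 0, 0, 0, 0, 0.78], [0, 0, 0, 0, 0, 0, 0.78]]}}

```text
t: 21.5
eef_pos: [0.4815, 0.1615, 0.0847]
ee_rot: [3.14, 0.002, 3.041]
force: [0.4, -0.4, -0.1]
width: 0.0684
```

Emit:
{"op": "play_rows", "data": {"targets": [[0, 0, 0, 0, 0, 0.004, 0.78], [0, 0, 0, 0, 0, 0.006, 0.78]]}}

```text
t: 21.75
eef_pos: [0.481, 0.1612, 0.0946]
ee_rot: [3.141, 0.001, 3.041]
force: [-1.0, 0.4, -2.7]
width: 0.0681
```

Emit:
{"op": "play_rows", "data": {"targets": [[0, 0, 0, 0, 0, 0.01, 0.78], [0, 0, 0, 0, 0, 0.01, 0.78]]}}

```text
t: 22.0
eef_pos: [0.4806, 0.161, 0.1156]
ee_rot: [-3.141, -0.0, 3.041]
force: [-0.5, -0.6, -2.1]
width: 0.0686
```

Emit:
{"op": "play_rows", "data": {"targets": [[0, 0, 0, 0, 0, 0.012, 0.78], [0, 0, 0, 0, 0, 0.015, 0.78], [0, 0, 0, 0, 0, 0.02, 0.78]]}}

```text
t: 22.38
eef_pos: [0.4814, 0.1613, 0.1666]
ee_rot: [3.141, 0.002, 3.042]
force: [0.7, 0.9, -1.2]
width: 0.0684
```

Emit:
{"op": "play_rows", "data": {"targets": [[0, 0, 0, 0, 0, 0.04, 0.78], [0, 0, 0, 0.03, 0, 0.05, 0.78], [0, 0, 0, 0.05, 0, 0.05, 0.78], [0, 0, 0, 0.05, -0.01, 0.03, 0.78], [0, 0, 0, 0, 0, 0, 0.78]]}}

```text
t: 23.0
eef_pos: [0.6089, 0.1504, 0.3448]
ee_rot: [3.135, 0.013, 3.044]
force: [-0.7, -0.0, -0.4]
width: 0.0685
```

```bash
python3 - <<'E'
from h import *
s,p,d,W=shot("w5");print(s["t"],s["eef_pos"],s["force"],s["width"])
p,d=grab_frame("scene");cv2.imwrite("pics/s5.png",p)
p,d=grab_frame("top");cv2.imwrite("pics/t5.png",p)
b=bay(1);m=(abs(W[...,0]-b[0])<.018)&(abs(W[...,1]-b[1])<.05)&(W[...,2]<.2)
print(m.sum(),np.percentile(W[m][:,2],[1,10,50,90,99]).round(4))
E
```

```text
23.0 [0.6089028  0.15039033 0.3448342 ] [-0.70130499 -0.04600538 -0.40076674] 0.06848548362185497
3300 [0.1288 0.1296 0.1307 0.1319 0.1331]
```

View pics/w5.png

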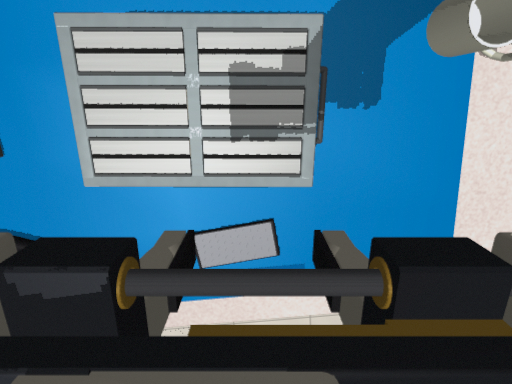

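View pics/s5.png

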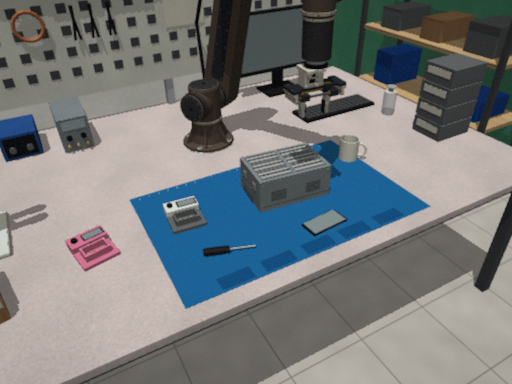

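All flaps are shut. Bay 1 at px (252,50) is level at z≈0.131, the gripper is empty and clear, and the mug, phone and screwdriver are unmoved.

```bash
python3 - <<'E'
from station import *
print(job_done())
E
```

```text
the job is handed in; nothing more can be done
None
```

The failed pack is in bay 1, standing on the compartment floor under shut flaps. I handed the job in at about 23 s of the allowed 72 s.

- **Finding the free bay:** I felt with shut fingers. Bays 3, 6, 5 and 4 resisted 24 mm down, with readings up to about 37 N, so they hold packs. Bay 1 gave no resistance at 38 mm. I did not probe bay 2, since only one bay is free.
- **Placing the pack:** I gripped it across its 64 mm side and lowered it upright through bay 1's flaps. It touched the floor at a TCP height of 0.084 m, as predicted. I then opened the jaws slightly and withdrew straight up.
- **Last checks:** The flap surface over bay 1 measured about 0.131 m, level with the safe's top. All flaps look shut, the tester's cradle is empty and the gripper is clear. The mug, phone and screwdriver look unmoved in the pictures. I could not see the pack itself under the flaps.
- **Problems and disagreements:** While feeling bay 1's side walls, a flap edge wedged against the fingers, with about 38 N sideways and 28 N downward (roughly 50 N together). I backed out upward, so only the +x wall was felt. The top and wrist cameras disagreed by 2–3 mm on positions, so I used values between the two.

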